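# Stand the sealer guard up in its holder and lock it

## Task

Stand the yellow guard panel up in its holder: slide it down over the prop rail until its foot meets the aluminium fence, then tip it up on that foot, without lifting the foot off the base board, until it leans flat against the fence. Then push the blue jaw fully home in front of the panel's foot and, last, swing the red lever forward (away from the robot) as far as it goes to lock it. Leave the weight, the brush and the jar where they stand.

Things in the scene. Friction and masses are not known exactly. Their poses are not given: they have to be found in the camera images.
- holder: Fixed grey base board 160 (x) x 240 (y) x 10 mm on the bench, turned up to about 12 degrees (counter-clockwise from above) about the vertical. Origin: on the bench, mid-length of the board in x, in line with the middle of the fence in y (the board runs from y = -155 to +85 mm). x points from the robot's side to the fence, y to the left, z up.
- fence_foot (a point): Middle of the line where the face of the aluminium fence meets the top of the base board, 10 mm above the bench, at holder x = +60 mm. The fence is 150 mm wide (y), 90 mm tall, 8 mm thick and leans back (to holder +x) by 6 degrees. Overhead, from about 50 mm beyond the fence, a press frame overhangs the bench 470 mm up: keep the wrist clear.
- prop_rail (a point): Middle of the top of the fixed prop rail, a level steel bar 8 mm thick and 90 mm long along holder y, 95 mm from the fence's foot (holder x = -35 mm), top 50 mm above the bench.
- panel: Loose stiff yellow panel with thin black stripes, 120 tall, 140 wide, 8 mm thick, about 0.15 kg. Origin: middle of its foot edge, mid-thickness. z runs from foot to upper edge, y along its width, x through its thickness: the +x face is uppermost at the start and faces the fence when upright. Stood against the fence it stays leaning there by its weight.
- panel_edge (a point): middle of the panel's upper edge (120 mm from its foot), mid-thickness. At the start the panel slopes about 30 degrees: its foot rests on the base board 18 to 26 mm short of the fence, its middle on the prop rail, and this edge points at the robot about 75 mm above the bench. With the foot at the fence and the panel still on the rail, the slope is 23 degrees
- jaw (a joint): Travel of the blue jaw along the holder's +x, m: 0 = fully back, 0.055 = fully home (stop), where its low dark arm (10 mm high, reaching in front of the right-hand end of the panel's foot) stands 10 mm from the foot of the fence. Starts between 0 and 0.01. Moves with about 2 N and stays where it is left.
- jaw_tab (a point): middle of the rear face (towards the robot) of the jaw's upright blue tab, 10 mm below the tab's top; the tab is 26 mm wide (y), 10 mm thick, its top 71 mm above the bench. Push it along the holder's +x. The jaw's arm reaches under the sloping panel.
- lever (a joint): Angle of the red lever carried by the jaw, rad, growing counter-clockwise from above. 0 = unlocked, peg drawn back: the lever points 0.95 rad clockwise from the holder's -y, i.e. to the right and back at the robot; 1.10 (stop) = locked: it points 0.15 rad past -y, to the right and slightly forward. Starts between 0 and 0.2. Turns with about 0.05 N m and stays where it is left.
- lever_peg (a point): near the top (2 mm below it) of the red upright peg at the lever's free end, 12 mm in diameter; the top of the lever's bar is 28 mm below this point, so push the peg within the 25 mm below it; 50 mm from the hinge axis
- lever_hinge (a point): on the lever's vertical hinge axis, at the same height as lever_peg; moves with the jaw
- impulse_sealer: blue sealer, fixed, standing on the bench between the robot and the holder's right: 350 mm long, 90 mm wide, lying almost along world x, its raised arm ending in a black handle at its far end, up to 215 mm above the bench. Origin under its middle. Pass over or round it.
- weight: black cast iron knob weight, 52 mm across, 50 mm tall, standing loose behind the holder's right; origin under its middle. Leave alone.
- brush: turquoise hand brush, 30 x 85 x 55 mm, loose behind the holder's right; origin under its middle. Leave alone.
- spice: small jar with a white cap, 47 mm across, 98 mm tall, loose behind the holder's left; origin under its middle. Leave alone.

How it is judged:
On the way, in this order (a step that is already met when the one before it is completed fails the run):
1. the panel, still sloping, has its foot against the fence (x of panel in the frame of holder above 0.051 m and angle between panel's own z axis and vertical above 0.6 rad).
2. the panel stands on its foot, leaning flat against the fence (angle between panel's own z axis and vertical below 0.17 rad and angle between the y axis of panel and the y axis of holder, either way round below 0.1 rad and x of panel in the frame of holder between 0.047 and 0.064 m and z of panel in the frame of holder below 0.017 m), for 0.2 s.
3. the jaw is fully home (all of step 2 and value of joint jaw above 0.052 m), for 0.2 s.
4. the lever is locked (all of step 3 and value of joint lever above 1 rad), for 0.2 s.
At the end, for the whole second after the job is handed in: The panel stands at rest on its foot within 10 degrees of vertical, square to the fence within 6 degrees, its foot (mid-thickness) within 13 mm of the foot of the fence's face; jaw within 3 mm of home (over 0.052); lever over 1.0 rad (its stop is at 1.10) (all of step 4 and linear speed of panel below 0.02 m/s and angular speed of panel below 0.1 rad/s); the robot touches nothing.
It fails at once if the panel's foot is lifted more than about 15 mm off the base board (z of panel in the frame of holder above 0.028 m).
It fails at once if the weight is moved more than 25 mm (distance of weight from where it was at the start of the episode above 0.025 m).
It fails at once if the brush is moved more than 25 mm (distance of brush from where it was at the start of the episode above 0.025 m).
It fails at once if the jar is moved more than 25 mm (distance of spice from where it was at the start of the episode above 0.025 m).
It also fails if it takes over 53 s, if anything falls off the work surface, if the arm or the gripper's body presses on something with over 40 N, if the wrist force passes 120 N, or if a joint passes its speed limit or range.

## Robot

A 6-joint arm with a two-finger parallel gripper is mounted at the origin on the work surface; the furniture and walls round the work are solid. World frame = base frame: x ahead of the robot, y to its left, z up, the work surface at z = 0. Lengths are in m, angles in rad, forces in N, time in s.
With the tool pointing down it reaches from about 0.35 to 0.775 m from the base axis. Payload 5.5 kg.
Tool frame: the origin (TCP) lies at the very end of the fingers, on their centre line; the grasp point (between the pads) lies env.hold_point_z behind it (env.hold_point_z is the distance from the TCP to the grasp point, in m); z points along the fingers, y is the line along which they close (so a half turn about z gives the same grasp; the last joint's range is limited). The gripper opens to 85 mm and grips with 20 to 120 N. Pads are 22 mm wide; open, the fingers measure 114 mm over their backs; the gripper's body (76 mm by 85 mm) begins 54 mm behind the grasp point. The pads swing forward as they close: fully open they stand 13 mm farther back than shut.
Start: joints at [-1.282, 0.313, 0.046, 1.304, 0, 1.431], TCP at [0.239, -0.523, 0.231] pointing down, gripper open.
Joint ranges: [-2.76, 2.76], [-0.86, 1.69], [-1.03, 1.26], [-2.2, 2.34], [-1.47, 1.5], [-3.14, 3.14]. Speed limits (rad/s): [2.57, 2.57, 3.14, 3.14, 3.14, 3.14].

## Interface

Orientations are given as a unit quaternion [w, x, y, z].
In Python, from workcell import env gives the robot as it stands.
- The arm moves only by the tool carry_out, never from a script. Its argument "steps" is a list of rows, each a list of 3 entries, a list of its own where there are three numbers: the turn, a rotation vector about the tool's x, y, z in degrees, then the shift along the tool's x, y, z in cm, then the closure in counts, from 0 (fully open) to 255 (shut). A call has exactly 8 rows; each row is the pose to reach, as a shift and turn from the pose commanded when the call began, along the tool's axes at that moment; what a row does not reach only later rows make up. A row lasts 1/8 s, in which the tool goes at most 62.5 mm and 10.7 degrees, less where a joint would pass 70% of its speed; a pose out of reach is approached as far as the arm can. A call with a gripper value outside its range is refused whole. The fingers move at their own pace and stop on an object; "force" is the grip in N (left out, the last holds). Time passes only in rows, so rows that repeat a pose let the fingers close, or fill a call up. It gives the time, the measured TCP pose, the force, the opening and the grip force at its end, in the units of the state.
- env.get_state(): the state, without advancing time (a new reading comes with each control period).
- env.read_camera(name): name is "scene" or "side" or "wrist"; returns (picture, depth): 420x560x3 uint8, red, green, blue; 420x560 float32, m along the optical axis (not along the pixel's ray), 0 where there is no reading.
- env.get_calibration(name): a dict with "fx", "fy", "cx", "cy" (pixels), "origin" and "orientation" of the camera in the world. Camera axes: x right, y up, looking along -z (the intrinsics and any distortion apply to the point x, -y, -z); pixel columns grow to the right and rows downward; lengths in m; the calibration is good to about 2 mm. A picture is of the moment at which its call begins: read the wrist's pose just before it. get_calibration takes no time and is no camera call; for the wrist camera it gives the pose at the moment of the call.
- env.hand_in(): hands the job in; it is judged then, once.
The state is a dict: "clock": time; "joint_pos": joint angles; "qvel": joint speeds; "tau": joint torques, N m; "tcp_pos": TCP position; "orientation": TCP orientation; "wrist_force": force on the tool from outside, world axes, zero at the start; "ft_torque": the same for the moment, N m; "finger_gap": finger opening in m; "grip_force": force on a finger pad.
Only numpy, scipy, OpenCV 4.12 (cv2) and the standard library are available. Lean on these libraries where they do the work, as an engineer would, in place of code of your own. Each camera call takes 0.05 s, during which the arm holds its last target. There are 200 camera calls.

## Working session

There is one attempt and no reset: what is moved stays moved. The work goes in short steps, Python scripts to look and compute and a tool call to move; the robot and the scene stay as the last step left them, time stands still between calls to the robot, and variables do not carry over. Pictures are saved under pics/ and viewed, at most 10 in all, crops included, and the job is handed in when it is done.

Besides the shell and the picture viewer there is one more tool, called after ">>>" as name(argument=value, ...), one argument or row to a line, values as JSON. carry_out: Moves the arm, as the interface text tells. Its arguments: {"type":"object","properties":{"steps":{"type":"array","items":{"type":"array"}},"force":{"type":"number"}},"required":["steps"]}

```bash
ls; mkdir -p pics; python3 - <<'E'
from workcell import env
import cv2,numpy as np
print(env.get_state(), env.hold_point_z)
for n in ("scene","side"):
    p,d=env.read_camera(n); print(n,env.get_calibration(n)); np.savez(f"{n}0.npz",p=p,d=d)
    cv2.imwrite(f"pics/{n}0.png",p[...,::-1])
E
```

```text
pics
{'clock': 0.0, 'joint_pos': array([-1.28158504e+00,  3.14020647e-01,  4.49581616e-02,  1.30358311e+00,
       -1.14437079e-05,  1.43117746e+00]), 'qvel': array([ 9.80677331e-04,  1.40363455e-03,  5.82144372e-05, -4.66154887e-04,
        2.52179112e-04,  2.85323439e-04]), 'tau': array([ 1.05165032e-03, -4.80632937e+01,  2.98528719e+01,  1.96679123e-02,
        3.06158222e-05, -5.47690746e-06]), 'tcp_pos': array([ 0.23891919, -0.52244742,  0.23038883]), 'orientation': array([-9.21620949e-04,  9.77100601e-01,  2.12775846e-01, -7.48004854e-05]), 'wrist_force': array([ 0.43150964, -0.01103832, -0.28104408]), 'ft_torque': array([ 0.01278531, -0.03393606,  0.04195773]), 'grip_force': 0.0, 'finger_gap': 0.08573306849012054} 0.0187
scene {'fx': 540.7521282660218, 'fy': 540.7521282660218, 'cx': 271.84370018885915, 'cy': 206.3527294496933, 'origin': array([-0.31179218, -0.29933932,  0.79643184]), 'orientation': array([ 0.76388518,  0.38296993, -0.24056662, -0.46037068])}
side {'fx': 390.72130141492573, 'fy': 390.72130141492573, 'cx': 276.7047725180904, 'cy': 199.60193023905103, 'origin': array([ 1.15517648, -0.49100659,  0.52605719]), 'orientation': array([0.8020396 , 0.47989742, 0.19349067, 0.29831577])}
```

View pics/scene0.png

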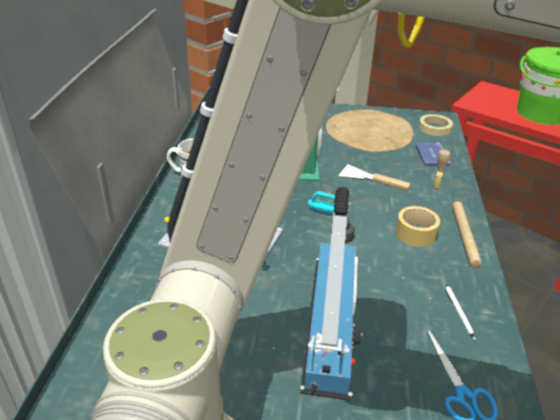

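View pics/side0.png

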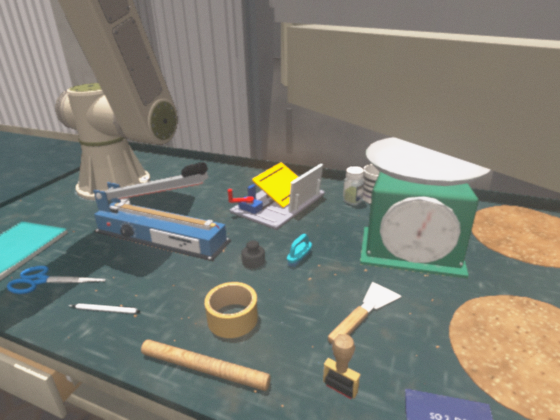

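The scene view is blocked by the arm, which covers the holder. The side view shows the panel at (280,185), the fence at (305,192), the red lever at (240,198), the sealer at (160,225), the weight at (254,255), the brush at (300,248) and the jar at (354,185).

```bash
cat > h.py <<'E'
import numpy as np, cv2
from scipy.spatial.transform import Rotation as R
def rot(q): return R.from_quat(np.roll(q,-1)).as_matrix()
def cloud(d,c):
    v,u=np.mgrid[:d.shape[0],:d.shape[1]]
    P=np.stack([(u-c['cx'])/c['fx']*d,-(v-c['cy'])/c['fy']*d,-d],-1)
    return P@rot(c['orientation']).T+c['origin']
def mask(p,name):
    h=cv2.cvtColor(np.ascontiguousarray(p),cv2.COLOR_RGB2HSV); H,S,V=[h[...,i].astype(int) for i in range(3)]
    return {'yellow':(H>18)&(H<34)&(S>150)&(V>120),'red':((H<6)|(H>173))&(S>150)&(V>80),
     'blue':(H>100)&(H<125)&(S>120)&(V>60),'grey':(S<40)&(V>110)}[name]
E
python3 - <<'E'
from h import *
from workcell import env
c=env.get_calibration('side'); z=np.load('side0.npz'); p,d=z['p'],z['d']
W=cloud(d,c)
roi=np.zeros(d.shape,bool); roi[155:225,222:330]=1
for n in ('yellow','red','blue','grey'):
    m=mask(p,n)&roi&(d>0); P=W[m]; print(n,m.sum()); 
    if n=='grey': P=P[(P[:,2]>-.01)&(P[:,2]<.12)]
    print(np.percentile(P,[2,25,50,75,98],axis=0).round(3))
    if n=='grey':
        for lo,hi in((.005,.015),(.03,.085),(.085,.12)):
            Q=P[(P[:,2]>lo)&(P[:,2]<hi)]; 
            print(lo,len(Q),cv2.minAreaRect(Q[:,:2].astype(np.float32)))
            k=[Q[np.argmin(Q@np.array(v))].round(3) for v in((1,0,0),(-1,0,0),(0,1,0),(0,-1,0))]; print(*k)
    if n=='yellow':
        C=P.mean(0);u,s,vt=np.linalg.svd(P-C); print('normal',vt[2],C)
im=cv2.resize(p[130:230,210:380],None,fx=4,fy=4,interpolation=cv2.INTER_CUBIC); cv2.imwrite('pics/sidec.png',im[...,::-1])
# sealer top
m=roi*0; 
for (u,v) in [(254,258),(300,250),(354,185),(195,170),(205,168),(225,235),(100,195)]: print(u,v,W[v,u].round(3))
E
```

```text
yellow 1094
[[0.374 0.199 0.016]
 [0.451 0.221 0.039]
 [0.472 0.249 0.052]
 [0.496 0.289 0.064]
 [0.536 0.407 0.075]]
normal [0.37030398 0.18384486 0.91053612] [0.47239742 0.25878442 0.05037116]
red 126
[[0.443 0.1   0.044]
 [0.449 0.105 0.047]
 [0.46  0.119 0.049]
 [0.476 0.132 0.053]
 [0.489 0.154 0.078]]
blue 55
[[0.463 0.132 0.033]
 [0.487 0.144 0.036]
 [0.496 0.152 0.037]
 [0.501 0.16  0.038]
 [0.503 0.17  0.072]]
grey 3251
[[ 0.22   0.086 -0.001]
 [ 0.439  0.178  0.001]
 [ 0.545  0.233  0.01 ]
 [ 0.569  0.303  0.029]
 [ 0.626  0.462  0.099]]
0.005 1043 ((0.41354888677597046, 0.3243310749530792), (0.2671384811401367, 0.5121134519577026), 43.70283126831055)
[0.141 0.416 0.006] [0.587 0.149 0.009] [0.433 0.11  0.007] [0.437 0.443 0.009]
0.03 594 ((0.39515525102615356, 0.28688186407089233), (0.3599599003791809, 0.2966585159301758), 23.161043167114258)
[0.172 0.351 0.033] [0.582 0.221 0.059] [0.468 0.176 0.047] [0.487 0.486 0.061]
0.085 200 ((0.5676407814025879, 0.27947455644607544), (0.00964902900159359, 0.15258891880512238), 5.104366779327393)
[0.558 0.345 0.1  ] [0.578 0.206 0.099] [0.576 0.204 0.099] [0.561 0.355 0.095]
254 258 [ 0.656 -0.021  0.028]
300 250 [0.708 0.072 0.022]
354 185 [0.667 0.357 0.063]
195 170 [ 0.518 -0.045  0.204]
205 168 [ 0.528 -0.026  0.204]
225 235 [0.536 0.003 0.025]
100 195 [ 0.259 -0.149  0.103]
```

View pics/sidec.png

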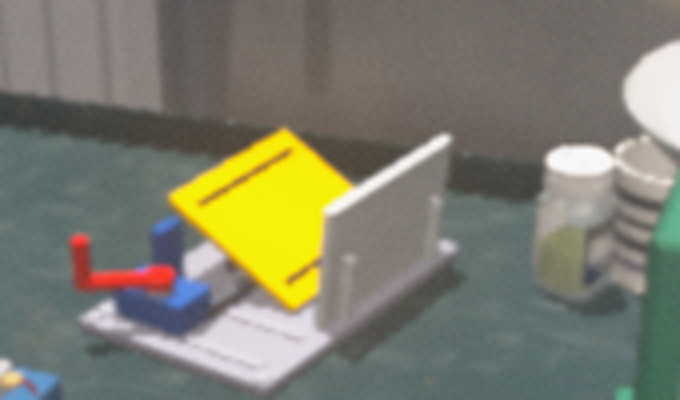

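>>> carry_out(
  steps=[
    [[0,0,0],[0,0,-5],0],
    [[0,0,0],[4,-3,-9],0],
    [[0,0,5],[9,-6.5,-10],0],
    [[0,0,10],[14,-10,-10],0],
    [[0,0,15],[19,-14,-10],0],
    [[0,0,19],[24,-17.5,-10],0],
    [[0,0,19],[29,-21,-10],0],
    [[0,0,19],[34,-25,-10],0],
  ],
)

```text
clock: 1.1
tcp_pos: [0.4443, -0.1538, 0.331]
orientation: [0.0, 0.999, 0.048, -0.0]
wrist_force: [0.7, -0.2, -0.4]
finger_gap: 0.0851
grip_force: 0.0
```

>>> carry_out(
  steps=[
    [[0,0,0],[0.2,-5.5,0],0],
    [[0,0,0],[0.4,-11,0],0],
    [[0,0,0],[0.6,-17,0],0],
    [[0,0,0],[0.8,-23,0],0],
    [[0,0,0],[1.0,-29,0],0],
    [[0,0,0],[1.2,-35,0],0],
    [[0,0,0],[1.4,-40.4,0],0],
    [[0,0,0],[1.4,-40.4,0],0],
  ],
)

```text
clock: 2.1
tcp_pos: [0.4312, 0.1688, 0.331]
orientation: [-0.022, 0.996, 0.085, -0.003]
wrist_force: [0.0, -0.1, 0.3]
finger_gap: 0.0856
grip_force: 0.0
```

```bash
python3 - <<'E'
from workcell import env
import cv2,numpy as np
c=env.get_calibration('wrist');p,d=env.read_camera('wrist')
np.savez('w1.npz',p=p,d=d,**c); cv2.imwrite('pics/w1.png',p[...,::-1])
s=env.get_state();print(s['tcp_pos'],s['orientation'],s['joint_pos'],c['origin'],c['orientation'])
E
```

```text
[0.43143662 0.16880481 0.3309684 ] [-0.02265118  0.99611923  0.0849968  -0.00299162] [ 1.69296816e-01  8.10026571e-02 -2.25016326e-03  1.48969842e+00
  4.56489446e-02  3.14059677e+00] [0.50864822 0.17539278 0.47419156] [ 0.75766999 -0.10166465  0.11520837 -0.63429292]
```

View pics/w1.png

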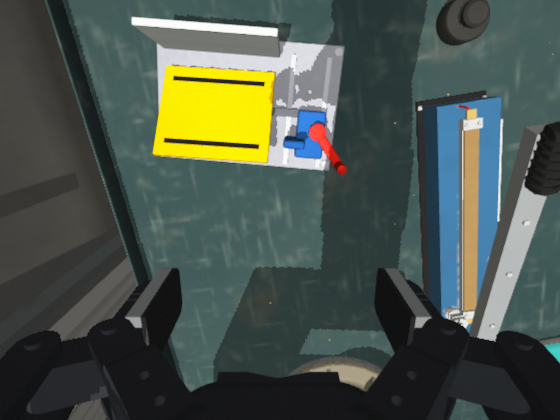

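The wrist view shows the panel at (160–275, 65–160), the fence at (135–280, 20–55), the blue tab at (295,143) and the red peg at (342,170). Joint 6 has reached its limit, so I'll use the half-turned grasp.

```bash
python3 - <<'E'
from h import *
z=np.load('w1.npz'); p,d=z['p'],z['d']; W=cloud(d,z)
g=lambda n:mask(p,n)&(d>0)
def roi(m,u0,v0,u1,v1): o=np.zeros_like(m);o[v0:v1,u0:u1]=m[v0:v1,u0:u1];return o
m=roi(g('yellow'),140,50,290,170);P=W[m];C=np.median(P,0);n=np.linalg.svd(P-C,full_matrices=False)[2][2]
r=(P-C)@n;P=P[abs(r)<.005];C=P.mean(0);n=np.linalg.svd(P-C,full_matrices=False)[2][2];n*=np.sign(n[2])
print('panel n',n,'slope',np.degrees(np.arccos(n[2])),'yaw',np.degrees(np.arctan2(n[1],n[0])))
k=cv2.boxPoints(cv2.minAreaRect(np.argwhere(m)[:,::-1].astype(np.float32)))
ct=max(cv2.findContours(m.astype(np.uint8),0,2)[0],key=cv2.contourArea)
q=cv2.approxPolyDP(ct,6,True)[:,0]; 
for u,v in q: 
    # ray on panel plane
    dr=rot(z['orientation'])@[(u-z['cx'])/z['fx'],-(v-z['cy'])/z['fy'],-1]; t=n@(C-z['origin'])/(n@dr); print('corner',u,v,(z['origin']+t*dr).round(4))
h=cv2.cvtColor(p,cv2.COLOR_RGB2HSV)
m=np.zeros(d.shape,bool);m[10:65,120:290]=1
P=W[m&(d>0)];P=P[(P[:,2]>.093)&(P[:,2]<.106)];print('fence top',len(P),cv2.minAreaRect(P[:,:2].astype(np.float32)),P[np.argmin(P[:,1])],P[np.argmax(P[:,1])])
P=W[roi(g('red'),300,110,360,185)];print('red z',np.percentile(P[:,2],[5,50,95,99])); t=P[P[:,2]>P[:,2].max()-.006];print('pegtop',t.mean(0),len(t));
print('bar', P[P[:,2]<.055].mean(0))
P=W[roi(g('blue'),275,100,330,165)];t=P[P[:,2]>.062];print('tab',len(t),np.percentile(t,[2,50,98],axis=0),cv2.minAreaRect(t[:,:2].astype(np.float32)))
b=P[(P[:,2]<.055)];print('jawblock',cv2.minAreaRect(b[:,:2].astype(np.float32)),np.median(b[:,2]))
E
```

```text
panel n [0.48191557 0.04338637 0.87514285] slope 28.938113926452196 yaw 5.144411632808755
corner 166 67 [0.5242 0.3441 0.0206]
corner 155 155 [0.4214 0.3294 0.0779]
corner 267 161 [0.4378 0.1949 0.0756]
corner 273 72 [0.5411 0.2083 0.018 ]
fence top 1509 ((0.5654087066650391, 0.27890777587890625), (0.009346895851194859, 0.14976085722446442), 5.255133628845215) [0.56962293 0.20409887 0.09839917] [0.55715747 0.35334532 0.09965238]
red z [0.04773332 0.0498963  0.07787547 0.07874954]
pegtop [0.44391619 0.1059573  0.07746929] 75
bar [0.46853488 0.12932498 0.04807007]
tab 164 [[0.45766913 0.15518462 0.06611136]
 [0.46252715 0.16628035 0.07159297]
 [0.46697398 0.17828401 0.07370605]] ((0.4616962671279907, 0.1665114164352417), (0.010014223866164684, 0.024370653554797173), 5.169415473937988)
jawblock ((0.47361525893211365, 0.15498197078704834), (0.058342091739177704, 0.048469427973032), 4.635653495788574) 0.036966143790463646
```

>>> carry_out(
  steps=[
    [[0,0,-10.5],[0,0,0],80],
    [[0,0,-21],[0,0,0],80],
    [[0,0,-31.5],[0,0,0],80],
    [[0,0,-42],[0,0,0],80],
    [[0,0,-52.5],[0,0,0],80],
    [[0,0,-63],[0,0,0],80],
    [[0,0,-73.5],[0,0,0],80],
    [[0,0,-84],[0,0,0],80],
  ],
)

```text
clock: 3.15
tcp_pos: [0.4313, 0.1675, 0.3312]
orientation: [-0.018, 0.682, 0.731, 0.013]
wrist_force: [-0.3, 1.1, -0.2]
finger_gap: 0.059
grip_force: 0.0
```

```bash
cat >> h.py <<'E'
from workcell import env
def go(pos,yaw=185.2,tilt=0):
    """shift (cm) and turn (deg) in tool axes from the present pose to pos, tool down, x axis at yaw"""
    s=env.get_state(); A=rot(s['orientation'])
    T=(R.from_euler('z',yaw,degrees=True)*R.from_euler('x',180,degrees=True)*R.from_euler('y',tilt,degrees=True)).as_matrix()
    print(s['clock'].round(2) if hasattr(s['clock'],'round') else s['clock'],'tcp',s['tcp_pos'].round(4),'F',s['wrist_force'].round(1),'gap',round(s['finger_gap'],4),'j',s['joint_pos'].round(2))
    print('shift',(A.T@(np.array(pos)-s['tcp_pos'])*100).round(2),'turn',np.degrees(R.from_matrix(A.T@T).as_rotvec()).round(1))
E=lambda x,y:np.array([.4928,.272])+x*np.array([.9959,.0906])+y*np.array([-.0906,.9959])  # holder->world
E
python3 -c "
from h import *
go([*E(-.11,-.002),.2])"
```

```text
3.15 tcp [0.4313 0.1675 0.3312] F [-0.3  1.1 -0.2] gap 0.059 j [ 0.17  0.08 -0.    1.49  0.05  1.67]
shift [ 8.96 -4.05 13.56] turn [  1.8  -2.3 -91.2]
```

>>> carry_out(
  steps=[
    [[0.2,-0.3,-10.5],[1.2,-0.5,1],80],
    [[0.4,-0.6,-21],[2.4,-1.0,3],80],
    [[0.6,-0.9,-31.5],[3.6,-1.5,5],80],
    [[0.8,-1.2,-42],[4.8,-2.0,7],80],
    [[1.0,-1.5,-52.5],[6.0,-2.6,9],80],
    [[1.3,-1.8,-63],[7.2,-3.2,11],80],
    [[1.5,-2.0,-73.5],[8.2,-3.7,12.5],80],
    [[1.7,-2.2,-84],[9,-4.05,13.5],80],
  ],
)

```text
clock: 4.15
tcp_pos: [0.3835, 0.261, 0.1999]
orientation: [-0.002, 0.017, 1.0, -0.0]
wrist_force: [0.1, -0.5, -0.1]
finger_gap: 0.0585
grip_force: 0.0
```

```bash
python3 - <<'E'
from h import *
go([*E(-.11,-.002),.06])
c=env.get_calibration('wrist');p,d=env.read_camera('wrist'); np.savez('w2.npz',p=p,d=d,**c); cv2.imwrite('pics/w2.png',p[...,::-1])
E
```

```text
4.15 tcp [0.3835 0.261  0.1999] F [ 0.1 -0.5 -0.1] gap 0.0585 j [ 0.42  0.11 -0.28  1.18  0.    0.46]
shift [-0.05 -0.09 13.99] turn [-0.  -0.2 -7.2]
```

View pics/w2.png

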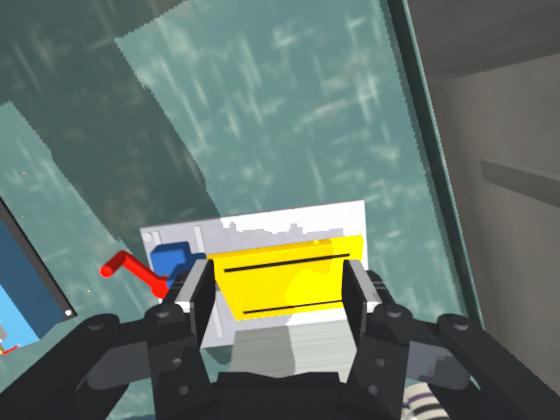

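>>> carry_out(
  steps=[
    [[0,-0.2,-7.2],[0,-0.1,5],80],
    [[0,-0.2,-7.2],[0,-0.1,11],80],
    [[0,-0.2,-7.2],[0,-0.1,15.8],80],
    [[0,-0.2,-7.2],[-1.5,0.1,15.8],80],
    [[0,-0.2,-7.2],[-2.5,0.22,15.8],80],
    [[0,-0.2,-7.2],[-3.2,0.3,15.8],80],
    [[0,-0.2,-7.2],[-3.7,0.36,15.8],80],
    [[0,-0.2,-7.2],[-4.2,0.42,15.8],80],
  ],
)

```text
clock: 5.2
tcp_pos: [0.4256, 0.2646, 0.0433]
orientation: [0.001, -0.043, 0.999, 0.0]
wrist_force: [-0.6, 0.7, -0.9]
finger_gap: 0.0587
grip_force: 0.5
```

```bash
cat >> h.py <<'E'
def panel(cam):
    c=env.get_calibration(cam);p,d=env.read_camera(cam);W=cloud(d,c);P=W[mask(p,'yellow')&(d>0)]
    P=P[np.linalg.norm(P[:,:2]-[.5,.27],axis=1)<.16]
    C=np.median(P,0)
    for tol in(.02,.008,.004):
        n=np.linalg.svd(P-C,full_matrices=False)[2][2];P=P[abs((P-C)@n)<tol];C=P.mean(0)
    n*=np.sign(n[0]); H=(P[:,:2]-[.4928,.272])@np.array([[.9959,-.0906],[.0906,.9959]])
    print(cam,len(P),'slope',np.degrees(np.arccos(n[2])).round(1),'yaw',np.degrees(np.arctan2(n[1],n[0])).round(1),'holder x',np.percentile(H[:,0],[1,99]).round(3),'y',np.percentile(H[:,1],[1,99]).round(3),'z',np.percentile(P[:,2],[1,99]).round(3)); return p
E
python3 - <<'E'
from h import *
go([*E(-.06,-.002),.042])
panel('side'); cv2.imwrite('pics/w3.png',panel('wrist')[...,::-1])
E
```

```text
5.2 tcp [0.4256 0.2646 0.0433] F [-0.6  0.7 -0.9] gap 0.0587 j [ 0.4   0.31 -0.45  0.81  0.    0.31]
shift [-0.76 -0.07  0.13] turn [ 0.1  0.1 -0.2]
side 944 slope 28.4 yaw 4.4 holder x [-0.051  0.048] y [-0.074  0.066] z [0.02  0.074]
wrist 6579 slope 23.3 yaw 4.6 holder x [-0.055 -0.006] y [-0.068  0.032] z [0.05  0.074]
```

>>> carry_out(
  steps=[
    [[0,0,0],[-0.2,0,0.1],80],
    [[0,0,0],[-0.3,0,0.1],80],
    [[0,0,0],[-0.4,0,0.1],80],
    [[0,0,0],[-0.5,0,0.1],80],
    [[0,0,0],[-0.6,0,0.1],80],
    [[0,0,0],[-0.7,0,0.1],80],
    [[0,0,0],[-0.8,0,0.1],80],
    [[0,0,0],[-0.8,0,0.1],80],
  ],
)

```text
clock: 6.3
tcp_pos: [0.4322, 0.2649, 0.0413]
orientation: [-0.001, -0.044, 0.999, 0.0]
wrist_force: [-5.0, -1.1, 1.6]
finger_gap: 0.0584
grip_force: 2.2
```

```bash
python3 - <<'E'
from h import *
go([*E(-.06,-.002),.042])
a=panel('side')[140:220,230:340]; b=panel('wrist')
a=cv2.resize(a,(440,320),interpolation=cv2.INTER_CUBIC); b=cv2.resize(b,(350,262))
o=np.zeros((320,790,3),np.uint8);o[:,:440]=a;o[:262,440:]=b
cv2.imwrite('pics/c4.png',o[...,::-1])
E
```

```text
6.3 tcp [0.4322 0.2649 0.0413] F [-5.  -1.1  1.6] gap 0.0584 j [ 0.39  0.33 -0.43  0.81  0.    0.3 ]
shift [-0.1  -0.05 -0.07] turn [ 0.  -0.1 -0.2]
side 866 slope 26.7 yaw 4.5 holder x [-0.045  0.051] y [-0.074  0.064] z [0.022 0.071]
wrist 6802 slope 22.3 yaw 4.9 holder x [-0.049  0.002] y [-0.069  0.062] z [0.048 0.072]
```

View pics/c4.png

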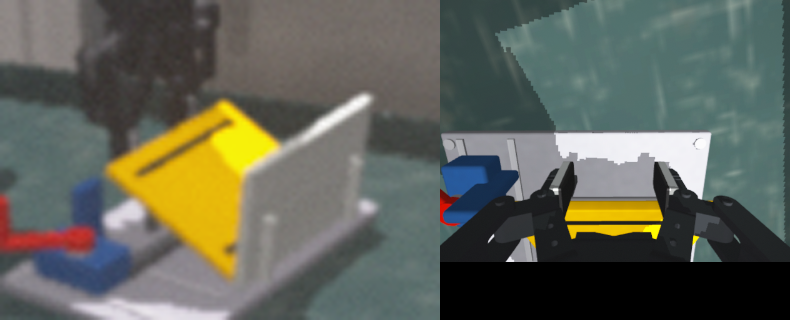

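The panel's foot is at the fence: the contact force rose to 5 N and the slope is about 23–26°. Next is the tipping arc.

```bash
python3 - <<'E'
import numpy as np
f=lambda t:np.array([60+8*np.cos(t)*.105-8*np.sin(t)-120*np.cos(t),10+120*np.sin(t)])
for a in range(23,98,4): print(a,((f(np.radians(a))-f(np.radians(23)))/10).round(2))
print(((f(np.radians(96))-f(np.radians(23)))/10).round(2))
E
```

```text
23 [0. 0.]
27 [0.3  0.76]
31 [0.66 1.49]
35 [1.06 2.19]
39 [1.52 2.86]
43 [2.02 3.5 ]
47 [2.57 4.09]
51 [3.16 4.64]
55 [3.79 5.14]
59 [4.46 5.6 ]
63 [5.16 6.  ]
67 [5.89 6.36]
71 [6.65 6.66]
75 [7.42 6.9 ]
79 [8.22 7.09]
83 [9.04 7.22]
87 [9.86 7.29]
91 [10.69  7.31]
95 [11.52  7.27]
[11.73  7.25]
```

>>> carry_out(
  steps=[
    [[0,0,0],[-0.15,0,-0.4],80],
    [[0,0,0],[-0.35,0,-0.76],80],
    [[0,0,0],[-0.5,0,-1.1],80],
    [[0,0,0],[-0.7,0,-1.45],80],
    [[0,0,0],[-0.9,0,-1.8],80],
    [[0,0,0],[-1.1,0,-2.15],80],
    [[0,0,0],[-1.35,0,-2.5],80],
    [[0,0,0],[-1.6,0,-2.8],80],
  ],
)

```text
clock: 7.4
tcp_pos: [0.45, 0.2668, 0.0701]
orientation: [0.001, -0.043, 0.999, 0.001]
wrist_force: [0.3, -0.7, -0.7]
finger_gap: 0.0589
grip_force: 0.5
```

```bash
python3 - <<'E'
from h import *
go([*E(-.06,-.002),.042])
cv2.imwrite('pics/s5.png',cv2.resize(panel('side')[140:220,230:340],(440,320),interpolation=cv2.INTER_CUBIC)[...,::-1])
E
```

```text
7.4 tcp [0.45   0.2668 0.0701] F [ 0.3 -0.7 -0.7] gap 0.0589 j [ 0.38  0.32 -0.36  0.89  0.    0.29]
shift [ 1.7  -0.08  2.8 ] turn [ 0.1  0.1 -0.2]
side 911 slope 43.5 yaw 4.7 holder x [-0.026  0.053] y [-0.073  0.065] z [0.024 0.098]
```

View pics/s5.png

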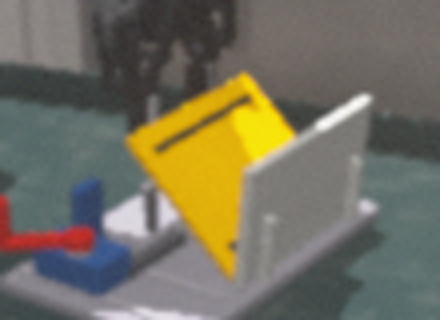

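The panel has tipped to about 42° with its foot still at the fence.

>>> carry_out(
  steps=[
    [[0,0,0],[-0.42,0,-0.7],80],
    [[0,0,0],[-0.97,0,-1.29],80],
    [[0,0,0],[-1.56,0,-1.84],80],
    [[0,0,0],[-2.19,0,-2.34],80],
    [[0,0,0],[-2.86,0,-2.8],80],
    [[0,0,0],[-3.56,0,-3.2],80],
    [[0,0,0],[-4.29,0,-3.5],80],
    [[0,0,0],[-5.05,0,-3.75],80],
  ],
)

```text
clock: 8.45
tcp_pos: [0.4999, 0.271, 0.1073]
orientation: [0.0, -0.044, 0.999, 0.0]
wrist_force: [0.3, -0.1, 0.8]
finger_gap: 0.0588
grip_force: 0.2
```

```bash
python3 - <<'E'
from h import *
go([*E(.05,-.002),.11])
panel('side')
E
```

```text
8.45 tcp [0.4999 0.271  0.1073] F [ 0.3 -0.1  0.8] gap 0.0588 j [ 0.36  0.37 -0.19  1.01  0.    0.27]
shift [-4.3  -0.02 -0.26] turn [ 0.   0.  -0.2]
side 713 slope 73.1 yaw 4.9 holder x [0.024 0.056] y [-0.074  0.066] z [0.029 0.128]
```

>>> carry_out(
  steps=[
    [[0,0,0],[-0.77,0,-0.2],80],
    [[0,0,0],[-1.57,0,-0.3],80],
    [[0,0,0],[-2.39,0,-0.4],80],
    [[0,0,0],[-3.1,0,-0.4],80],
    [[0,0,0],[-3.7,0,-0.4],80],
    [[0,0,0],[-4.2,0,-0.4],80],
    [[0,0,0],[-4.6,0,-0.4],80],
    [[0,0,0],[-4.9,0,-0.4],80],
  ],
)

```text
clock: 9.5
tcp_pos: [0.5477, 0.2751, 0.1108]
orientation: [-0.0, -0.044, 0.999, 0.0]
wrist_force: [-1.1, 0.1, -0.3]
finger_gap: 0.0587
grip_force: 0.5
```

```bash
python3 - <<'E'
from h import *
go([*E(.05,-.002),.11])
cv2.imwrite('pics/s6.png',cv2.resize(panel('side')[130:230,210:350],(560,400),interpolation=cv2.INTER_CUBIC)[...,::-1])
E
```

```text
9.5 tcp [0.5477 0.2751 0.1108] F [-1.1  0.1 -0.3] gap 0.0587 j [ 0.33  0.44 -0.06  1.07  0.    0.25]
shift [ 0.5  -0.01  0.08] turn [ 0.  -0.1 -0.2]
side 232 slope 104.0 yaw 4.8 holder x [0.047 0.078] y [-0.074  0.063] z [0.018 0.13 ]
```

View pics/s6.png

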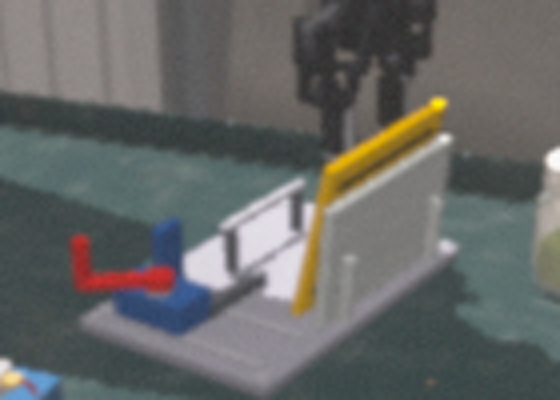

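The panel is up against the fence. I'll back off and check the lean and the foot position with the wrist camera.

>>> carry_out(
  steps=[
    [[0,0,0],[0.3,0,0],80],
    [[0,0,0],[1,0,0],80],
    [[0,0,0],[3,0,0],100],
    [[0,0,0],[6,0,-2],140],
    [[0,0,0],[10,0,-5],180],
    [[0,0,0],[13,0,-7],220],
    [[0,0,0],[15,0,-9],255],
    [[0,0,0],[15,0,-9],255],
  ],
)

```text
clock: 10.55
tcp_pos: [0.3981, 0.2625, 0.203]
orientation: [0.002, -0.044, 0.999, 0.001]
wrist_force: [0.7, 0.8, 0.1]
finger_gap: -0.0
grip_force: 0.0
```

```bash
python3 - <<'E'
from h import *
go([*E(-.11,-.12),.09])
cv2.imwrite('pics/w7.png',panel('wrist')[...,::-1])
E
```

```text
10.55 tcp [0.3981 0.2625 0.203 ] F [0.7 0.8 0.1] gap -0.0 j [ 0.41  0.13 -0.26  1.18  0.    0.33]
shift [  1.5  -11.93  11.27] turn [ 0.1  0.2 -0.1]
wrist 720 slope 106.1 yaw 5.1 holder x [0.036 0.044] y [-0.069  0.068] z [0.014 0.039]
```

View pics/w7.png

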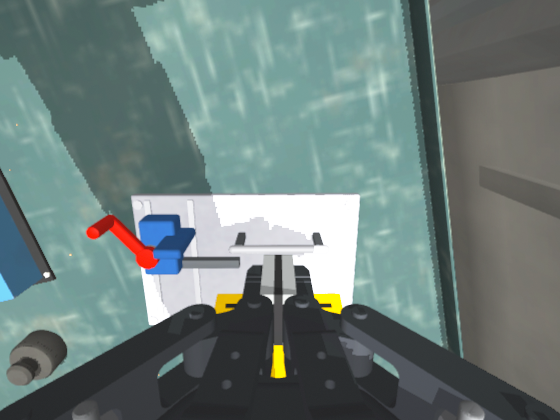

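The lean is still about 16°, with the foot roughly 15 mm short of the fence. I'll push the foot home, low down, with a forward-tilted tool.

```bash
python3 - <<'E'
from h import *
go([*E(.010,-.002),.12],tilt=-25)
go([*E(.010,-.002),.019],tilt=-25)
E
```

```text
10.6 tcp [0.3987 0.2624 0.2019] F [ 1.3 -0.5  0.1] gap -0.0003 j [ 0.41  0.13 -0.26  1.18  0.    0.33]
shift [-10.43  -0.07   8.22] turn [  0.  -24.8  -0.2]
10.6 tcp [0.3987 0.2624 0.2019] F [ 1.3 -0.5  0.1] gap -0.0003 j [ 0.41  0.13 -0.26  1.18  0.    0.33]
shift [-10.4   -0.09  18.32] turn [  0.  -24.8  -0.2]
```

>>> carry_out(
  steps=[
    [[0,-8,0],[-3,0,0],130],
    [[0,-17,0],[-6.5,0,2],130],
    [[0,-25,0],[-9.5,0,5],130],
    [[0,-25,0],[-10.4,0,8.2],130],
    [[0,-25,0],[-10.4,0,12],130],
    [[0,-25,0],[-10.4,0,15],130],
    [[0,-25,0],[-10.4,0,17],130],
    [[0,-25,0],[-10.4,0,17.5],130],
  ],
)

```text
clock: 11.6
tcp_pos: [0.501, 0.2702, 0.0233]
orientation: [0.214, -0.042, 0.976, 0.009]
wrist_force: [-0.7, -0.4, 0.2]
finger_gap: 0.0417
grip_force: 0.0
```

```bash
python3 - <<'E'
from h import *
go([*E(.040,-.002),.019],tilt=-25)
p=panel('side')[130:230,210:350];q=env.read_camera('wrist')[0]
o=np.zeros((400,800,3),np.uint8);o[:343,:480]=cv2.resize(p,(480,343),interpolation=cv2.INTER_CUBIC);o[:240,480:]=cv2.resize(q,(320,240))
cv2.imwrite('pics/c8.png',o[...,::-1])
E
```

```text
11.6 tcp [0.501  0.2702 0.0233] F [-0.7 -0.4  0.2] gap 0.0417 j [ 0.43  0.24 -0.75  0.17 -0.14  0.31]
shift [-2.73  0.06  1.73] turn [-0.2 -0.2 -0.2]
side 243 slope 105.5 yaw 4.3 holder x [0.045 0.078] y [-0.073  0.063] z [0.019 0.128]
```

View pics/c8.png

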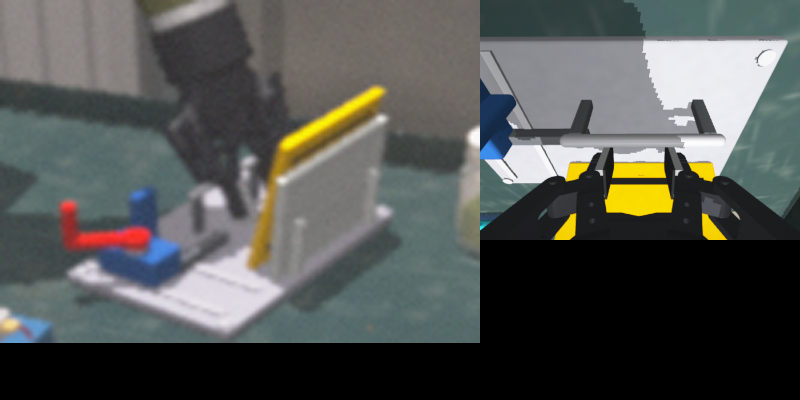

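The foot gap shows in the side view, with the panel foot at (258,265) and the fence foot at (280,275). The fingers sit between the rail and the panel, so I'll push forward.

>>> carry_out(
  steps=[
    [[0,0,0],[-0.32,0,0.5],130],
    [[0,0,0],[-0.77,0,0.7],130],
    [[0,0,0],[-1.2,0,0.9],130],
    [[0,0,0],[-1.6,0,1.1],130],
    [[0,0,0],[-2.0,0,1.27],130],
    [[0,0,0],[-2.4,0,1.46],130],
    [[0,0,0],[-2.7,0,1.6],130],
    [[0,0,0],[-2.85,0,1.67],130],
  ],
)

```text
clock: 12.7
tcp_pos: [0.5274, 0.2735, 0.0222]
orientation: [0.211, -0.045, 0.976, 0.009]
wrist_force: [-47.2, -5.9, 49.4]
finger_gap: 0.0417
grip_force: 29.2
```

```bash
python3 - <<'E'
from h import *
go([*E(.043,-.002),.020],tilt=-25)
panel('side');panel('wrist')
E
```

```text
12.7 tcp [0.5274 0.2735 0.0222] F [-47.2  -5.9  49.4] gap 0.0417 j [ 0.41  0.28 -0.69  0.19 -0.13  0.29]
shift [-0.67 -0.03  0.55] turn [-0.  -0.6  0. ]
side 250 slope 105.2 yaw 4.7 holder x [0.046 0.078] y [-0.073  0.064] z [0.018 0.128]
wrist 17997 slope 105.6 yaw 5.2 holder x [0.037 0.056] y [-0.068  0.067] z [0.014 0.078]
```

The push jammed at 47 N: the fingers were pressing down as well as forward. I'll back off, raise the contact point and push with a slight upward motion.

>>> carry_out(
  steps=[
    [[0,0,0],[0.33,0,-0.48],130],
    [[0,0,0],[0.48,0,-1.33],130],
    [[0,0,0],[0.48,0,-1.33],130],
    [[0,0,0],[0.34,0,-1.26],130],
    [[0,0,0],[0.2,0,-1.2],130],
    [[0,0,0],[0.06,0,-1.16],130],
    [[0,0,0],[-0.08,0,-1.12],130],
    [[0,0,0],[-0.24,0,-1.1],130],
  ],
)

```text
clock: 13.8
tcp_pos: [0.5303, 0.2735, 0.0327]
orientation: [0.214, -0.043, 0.976, 0.01]
wrist_force: [-9.8, -0.7, 6.2]
finger_gap: 0.0418
grip_force: 5.7
```

```bash
python3 - <<'E'
from h import *
go([*E(.043,-.002),.032],tilt=-25)
panel('side');panel('wrist')
E
```

```text
13.8 tcp [0.5303 0.2735 0.0327] F [-9.8 -0.7  6.2] gap 0.0418 j [ 0.41  0.26 -0.68  0.21 -0.13  0.29]
shift [-0.47 -0.01  0.3 ] turn [-0.1 -0.2 -0.1]
side 252 slope 104.4 yaw 4.6 holder x [0.046 0.078] y [-0.073  0.065] z [0.018 0.129]
wrist 22585 slope 105.0 yaw 5.2 holder x [0.038 0.059] y [-0.068  0.067] z [0.014 0.089]
```

>>> carry_out(
  steps=[
    [[0,0,0],[-0.18,0,-0.14],130],
    [[0,0,0],[-0.31,0,-0.19],130],
    [[0,0,0],[-0.4,0,-0.2],130],
    [[0,0,0],[-0.49,0,-0.21],130],
    [[0,0,0],[-0.66,0,-0.24],130],
    [[0,0,0],[-0.75,0,-0.25],130],
    [[0,0,0],[-0.84,0,-0.27],130],
    [[0,0,0],[-0.84,0,-0.27],130],
  ],
)

```text
clock: 14.9
tcp_pos: [0.5393, 0.2745, 0.0402]
orientation: [0.217, -0.042, 0.975, 0.01]
wrist_force: [-1.8, -0.8, -1.1]
finger_gap: 0.042
grip_force: 0.6
```

```bash
python3 - <<'E'
from h import *
go([*E(.043,-.002),.032],tilt=-25)
panel('side');panel('wrist')
E
```

```text
14.9 tcp [0.5393 0.2745 0.0402] F [-1.8 -0.8 -1.1] gap 0.042 j [ 0.4   0.26 -0.66  0.23 -0.13  0.29]
shift [ 0.67 -0.03  0.59] turn [-0.1  0.  -0.2]
side 245 slope 97.1 yaw 4.5 holder x [0.06  0.075] y [-0.072  0.066] z [0.051 0.131]
wrist 24312 slope 97.4 yaw 5.2 holder x [0.05  0.062] y [-0.068  0.067] z [0.013 0.098]
```

Lean is down to about 7° with the foot 2 mm from flush. A final small nudge, then back off.

>>> carry_out(
  steps=[
    [[0,0,0],[-0.1,0,0.0],130],
    [[0,0,0],[-0.2,0,0.0],130],
    [[0,0,0],[-0.2,0,0.0],130],
    [[0,0,0],[0.3,0,-0.2],130],
    [[0,0,0],[0.9,0,-0.5],130],
    [[0,0,0],[0.9,0,-5],255],
    [[0,0,0],[0.9,0,-10],255],
    [[0,0,0],[0.9,0,-12],255],
  ],
)

```text
clock: 16.0
tcp_pos: [0.4808, 0.27, 0.1485]
orientation: [0.219, -0.042, 0.975, 0.011]
wrist_force: [0.3, -0.5, 0.2]
finger_gap: 0.0001
grip_force: 0.0
```

```bash
python3 - <<'E'
from h import *
go([*E(-.075,-.099),.14])
panel('side')
c=env.get_calibration('wrist');p,d=env.read_camera('wrist');W=cloud(d,c)
for n,zl in(('blue',(.06,.08)),('red',(.07,.085)),('yellow',(.012,.13))):
    P=W[mask(p,n)&(d>0)];P=P[(P[:,2]>zl[0])&(P[:,2]<zl[1])&(np.linalg.norm(P[:,:2]-[.5,.22],axis=1)<.2)]
    H=(P[:,:2]-[.4928,.272])@np.array([[.9959,-.0906],[.0906,.9959]]);print(n,len(P)); 
    if len(P):print(np.percentile(H,[2,50,98],axis=0).round(4).tolist(),np.percentile(P[:,2],[2,98]).round(3))
    if n=='yellow' and len(P)>50:
        C=P.mean(0);print(np.linalg.svd(P-C,full_matrices=False)[2][2])
E
```

```text
16.0 tcp [0.4808 0.27   0.1485] F [ 0.3 -0.5  0.2] gap 0.0001 j [ 0.45  0.03 -0.62  0.5  -0.15  0.33]
shift [ 6.01 -9.83 -1.92] turn [ 0.1 25.3 -0.2]
side 243 slope 91.3 yaw 5.0 holder x [0.068 0.075] y [-0.071  0.066] z [0.103 0.132]
blue 984
[[-0.0456, -0.1121], [-0.0432, -0.0991], [-0.0367, -0.0891]] [0.06  0.073]
red 9
[[-0.0421, -0.1141], [-0.0385, -0.1137], [-0.0362, -0.1124]] [0.071 0.072]
yellow 16268
[[0.0531, -0.0678], [0.0591, 0.0003], [0.0648, 0.0668]] [0.016 0.124]
[ 0.99058382  0.08938503 -0.10370152]
```

The panel now leans 6.0°, flush with the fence. The tab's rear face is at holder x = −0.0456, y = −0.10.

>>> carry_out(
  steps=[
    [[0,8,0],[2,-3,-1],255],
    [[0,17,0],[4,-6.5,-2],255],
    [[0,25.3,0],[6,-9.9,-1.9],255],
    [[0,25.3,0],[7.3,-9.9,0.8],255],
    [[0,25.3,0],[8.6,-9.9,3.5],255],
    [[0,25.3,0],[9.8,-9.9,6],255],
    [[0,25.3,0],[9.8,-9.9,6],255],
    [[0,25.3,0],[9.8,-9.9,6],255],
  ],
)

```text
clock: 17.1
tcp_pos: [0.4262, 0.1652, 0.0493]
orientation: [-0.002, -0.043, 0.999, 0.0]
wrist_force: [0.5, -0.2, -0.0]
finger_gap: -0.0005
grip_force: 0.0
```

```bash
python3 -c "
from h import *
go([*E(-.058,-.1005),.052])"
```

```text
17.1 tcp [0.4262 0.1652 0.0493] F [ 0.5 -0.2 -0. ] gap -0.0005 j [ 0.19  0.24 -0.54  0.8   0.    0.11]
shift [-1.8  -0.01 -0.28] turn [ 0.  -0.3 -0.2]
```

>>> carry_out(
  steps=[
    [[0,0,0],[-1.2,0,-0.2],255],
    [[0,0,0],[-1.9,0,-0.2],255],
    [[0,0,0],[-2.6,0,-0.2],255],
    [[0,0,0],[-3.4,0,-0.2],255],
    [[0,0,0],[-4.2,0,-0.2],255],
    [[0,0,0],[-5,0,-0.2],255],
    [[0,0,0],[-5.7,0,-0.2],255],
    [[0,0,0],[-6.3,0,-0.2],255],
  ],
)

```text
clock: 18.1
tcp_pos: [0.4891, 0.1708, 0.0507]
orientation: [-0.002, -0.044, 0.999, 0.0]
wrist_force: [-2.9, 1.2, 2.2]
finger_gap: 0.0001
grip_force: 1.2
```

>>> carry_out(
  steps=[
    [[0,0,0],[-0.15,0,0],255],
    [[0,0,0],[-0.3,0,0],255],
    [[0,0,0],[-0.4,0,0],255],
    [[0,0,0],[-0.5,0,0],255],
    [[0,0,0],[-0.6,0,0],255],
    [[0,0,0],[-0.65,0,0],255],
    [[0,0,0],[-0.7,0,0],255],
    [[0,0,0],[-0.7,0,0],255],
  ],
)

```text
clock: 19.1
tcp_pos: [0.4955, 0.1713, 0.0507]
orientation: [-0.002, -0.044, 0.999, 0.0]
wrist_force: [-2.1, 1.1, -1.0]
finger_gap: 0.0
grip_force: 1.0
```

```bash
cat >> h.py <<'E'
def jaw(cam):
    c=env.get_calibration(cam);p,d=env.read_camera(cam);W=cloud(d,c)
    for n,zl in(('blue',(.06,.08)),('red',(.066,.085)),('red',(.04,.055)),('yellow',(.012,.135))):
        P=W[mask(p,n)&(d>0)];P=P[(P[:,2]>zl[0])&(P[:,2]<zl[1])&(np.linalg.norm(P[:,:2]-[.5,.22],axis=1)<.2)]
        H=(P[:,:2]-[.4928,.272])@np.array([[.9959,-.0906],[.0906,.9959]])
        if len(P):print(cam,n,len(P),np.percentile(H,[2,50,98],axis=0).round(4).tolist())
E
python3 -c "
from h import *
go([*E(.006,-.1005),.052]);jaw('side');panel('wrist')"
```

```text
19.1 tcp [0.4955 0.1713 0.0507] F [-2.1  1.1 -1. ] gap 0.0 j [ 0.18  0.35 -0.38  0.85  0.    0.09]
shift [-1.24  0.01 -0.14] turn [ 0.  -0.3 -0.2]
side blue 23 [[0.0113, -0.1146], [0.0144, -0.1061], [0.0172, -0.0957]]
side red 16 [[-0.0149, -0.1679], [-0.0095, -0.1653], [-0.0066, -0.1596]]
side red 82 [[-0.0104, -0.1652], [0.0156, -0.1443], [0.0353, -0.124]]
side yellow 260 [[0.0659, -0.0711], [0.0715, -0.015], [0.0744, 0.063]]
wrist 6124 slope 95.8 yaw 5.2 holder x [0.053 0.059] y [-0.044  0.067] z [0.013 0.067]
```

>>> carry_out(
  steps=[
    [[0,0,0],[-0.1,0,0],255],
    [[0,0,0],[-0.2,0,0],255],
    [[0,0,0],[-0.3,0,0],255],
    [[0,0,0],[-0.4,0,0],255],
    [[0,0,0],[-0.45,0,0],255],
    [[0,0,0],[-0.5,0,0],255],
    [[0,0,0],[-0.55,0,0],255],
    [[0,0,0],[-0.55,0,0],255],
  ],
)

```text
clock: 20.2
tcp_pos: [0.4956, 0.1713, 0.0506]
orientation: [-0.007, -0.044, 0.999, -0.0]
wrist_force: [-16.3, -0.5, 14.9]
finger_gap: 0.0001
grip_force: 8.4
```

The jaw is against its stop. Next is the lever.

>>> carry_out(
  steps=[
    [[0,0,0],[1,0,0],255],
    [[0,0,0],[2,0,-2.5],255],
    [[0,0,0],[3.5,0,-5.5],255],
    [[0,0,0],[5.4,-4,-5.5],255],
    [[0,0,0],[5.4,-7,-5.5],255],
    [[0,0,0],[5.4,-7,-5.5],255],
    [[0,0,0],[5.4,-7,-5.5],255],
    [[0,0,0],[5.4,-7,-5.5],255],
  ],
)

```text
clock: 21.2
tcp_pos: [0.4539, 0.0979, 0.1059]
orientation: [-0.002, -0.044, 0.999, 0.0]
wrist_force: [0.4, 0.2, 1.3]
finger_gap: -0.0004
grip_force: 0.0
```

```bash
python3 -c "
from h import *
go([*E(-.055,-.1705),.057]);jaw('side');jaw('wrist')"
```

```text
21.2 tcp [0.4539 0.0979 0.1059] F [0.4 0.2 1.3] gap -0.0004 j [ 0.04  0.19 -0.44  0.95  0.   -0.05]
shift [ 0.03 -0.07  4.89] turn [ 0.  -0.2 -0.2]
side blue 20 [[0.0094, -0.1138], [0.0146, -0.1053], [0.0163, -0.0946]]
side red 14 [[-0.0123, -0.1684], [-0.0093, -0.1658], [-0.008, -0.1616]]
side red 80 [[-0.0083, -0.164], [0.0161, -0.1432], [0.0353, -0.1206]]
side yellow 260 [[0.0662, -0.0712], [0.0714, -0.0151], [0.0743, 0.0629]]
wrist blue 24 [[0.0051, -0.0951], [0.0059, -0.0926], [0.0069, -0.0902]]
wrist red 27 [[-0.0006, -0.1443], [0.005, -0.1395], [0.0094, -0.1361]]
wrist yellow 4933 [[0.0529, -0.037], [0.056, 0.0098], [0.0598, 0.0548]]
```

>>> carry_out(
  steps=[
    [[0,0,0],[0,0,2.5],255],
    [[0,0,0],[0,0,4.8],255],
    [[0,0,0],[-1.2,0,4.8],255],
    [[0,0,0],[-2.4,0,4.8],255],
    [[0,0,0],[-3.2,0,4.8],255],
    [[0,0,0],[-4,0,4.8],255],
    [[0,0,0],[-4.8,0,4.8],255],
    [[0,0,0],[-5.6,0,4.8],255],
  ],
)

```text
clock: 22.3
tcp_pos: [0.5016, 0.0881, 0.0583]
orientation: [-0.011, -0.039, 0.999, -0.016]
wrist_force: [-22.0, -58.5, 24.8]
finger_gap: -0.0003
grip_force: 29.5
```

>>> carry_out(
  steps=[
    [[0,0,0],[-0.3,0,0],255],
    [[0,0,0],[-0.6,0,0],255],
    [[0,0,0],[-0.8,0,0],255],
    [[0,0,0],[-1.0,0,0],255],
    [[0,0,0],[-1.2,0,0],255],
    [[0,0,0],[-1.3,0,0],255],
    [[0,0,0],[-1.4,0,0],255],
    [[0,0,0],[-1.4,0,0],255],
  ],
)

```text
clock: 23.3
tcp_pos: [0.5239, 0.1044, 0.058]
orientation: [-0.002, -0.044, 0.999, 0.001]
wrist_force: [0.1, -0.0, 0.2]
finger_gap: -0.0001
grip_force: 0.0
```

```bash
python3 -c "
from h import *
go([*E(.0155,-.1705),.057]);jaw('side')"
```

```text
23.3 tcp [0.5239 0.1044 0.058 ] F [ 0.1 -0.   0.2] gap -0.0001 j [ 0.05  0.35 -0.34  0.88  0.   -0.04]
shift [ 0.03 -0.07  0.1 ] turn [ 0.1 -0.2 -0.1]
side blue 22 [[0.0107, -0.1145], [0.0146, -0.1069], [0.0172, -0.094]]
side red 18 [[0.0323, -0.1859], [0.0366, -0.1824], [0.0391, -0.1773]]
side red 67 [[0.0156, -0.183], [0.0335, -0.1439], [0.0397, -0.114]]
side yellow 258 [[0.0661, -0.0708], [0.0717, -0.0153], [0.0741, 0.0638]]
```

The peg is close to its locked position. A gentle push will confirm the stop.

>>> carry_out(
  steps=[
    [[0,0,0],[-0.1,0,0],255],
    [[0,0,0],[-0.2,0,0],255],
    [[0,0,0],[-0.3,0,0],255],
    [[0,0,0],[-0.35,0,0],255],
    [[0,0,0],[-0.4,0,0],255],
    [[0,0,0],[-0.45,0,0],255],
    [[0,0,0],[-0.5,0,0],255],
    [[0,0,0],[-0.5,0,0],255],
  ],
)

```text
clock: 24.35
tcp_pos: [0.525, 0.1041, 0.0572]
orientation: [-0.005, -0.044, 0.999, 0.0]
wrist_force: [-9.4, 0.5, 6.6]
finger_gap: -0.0001
grip_force: 4.2
```

Firm at the stop (9 N). Retreating and checking.

>>> carry_out(
  steps=[
    [[0,0,0],[0.8,0,0],255],
    [[0,0,0],[2,0,0],255],
    [[0,0,0],[3.5,0,-1],255],
    [[0,0,0],[5.5,0,-5],255],
    [[0,0,0],[7,0,-9],255],
    [[0,0,0],[8,0,-13],255],
    [[0,0,0],[8,0,-15],255],
    [[0,0,0],[8,0,-15],255],
  ],
)

```text
clock: 25.35
tcp_pos: [0.4499, 0.0968, 0.2102]
orientation: [0.0, -0.043, 0.999, 0.0]
wrist_force: [0.1, 1.0, -1.5]
finger_gap: -0.0003
grip_force: 0.0
```

```bash
python3 -c "
from h import *
go([.4,.1,.2]);jaw('side');panel('wrist');jaw('wrist')"
```

```text
25.35 tcp [0.4499 0.0968 0.2102] F [ 0.1  1.  -1.5] gap -0.0003 j [ 0.04  0.1  -0.28  1.2   0.   -0.05]
shift [4.94 0.75 1.02] turn [ 0.   0.  -0.2]
side blue 21 [[0.0105, -0.1138], [0.0144, -0.1057], [0.0177, -0.0935]]
side red 8 [[0.0351, -0.184], [0.0371, -0.1828], [0.038, -0.1796]]
side red 73 [[0.0149, -0.1822], [0.0326, -0.1451], [0.0386, -0.1135]]
side yellow 261 [[0.0662, -0.0715], [0.0714, -0.0162], [0.0739, 0.0652]]
wrist 10231 slope 96.4 yaw 5.2 holder x [0.053 0.069] y [-0.069  0.067] z [0.015 0.131]
wrist blue 362 [[0.0053, -0.1152], [0.0076, -0.1035], [0.0134, -0.091]]
wrist red 360 [[0.0152, -0.1403], [0.0231, -0.1305], [0.0339, -0.1211]]
wrist yellow 10360 [[0.0536, -0.0664], [0.0602, 0.0092], [0.0696, 0.0653]]
```

```bash
python3 -c "
from workcell import env
print(env.hand_in())"
```

```text
the job is handed in; nothing more can be done
None
```

I handed the job in after about 25 s; the hand-in returned no verdict. By the cameras, the panel leans about 6° flat against the fence, the jaw is home and the lever is locked (both pushed firmly to their stops), and I saw no sign of touching the weight, brush or jar, though I didn't re-measure them. On the way, the panel's foot slid back about 15 mm during tipping and had to be pushed home again, and there were brief force peaks of about 70 N (jammed foot push) and 67 N (swinging the lever).

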